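# Seat the hexagonal nozzle in the inclined taper dock

## Robot

A 7-joint arm with a two-finger parallel gripper is mounted at the origin on the work surface. World frame = base frame: x ahead of the robot, y to its left, z up, the work surface at z = 0. Lengths are in m, angles in rad, forces in N, time in s.
With the tool pointing down it reaches from about 0.4 to 0.85 m from the base axis. Payload 10.4 kg.
Tool frame: the origin (TCP) lies on the centre line of the jaws, within the pads' length; the fingertips stand 17 mm ahead of it and the grasp point (between the pads) lies 2 mm behind it (manip.tcp_to_tips is the distance from the TCP to the fingertips, in m); z points along the fingers, x is the direction in which the jaws open and shut, and the axes are right-handed (so a half turn about z gives the same grasp; the last joint's range is limited). The gripper opens to 85 mm and grips with 20 to 120 N. Pads are 22 mm wide; open, the fingers measure 114 mm over their backs; the gripper's body (76 mm by 85 mm) begins 54 mm behind the grasp point. The pads swing forward as they close: fully open they stand 13 mm farther back than shut.
Start: joints at [1.161, 0.332, -0.065, 1.46, 0.022, 1.35, -0.088], TCP at [0.236, -0.579, 0.222] pointing down, gripper open.
Joint ranges: [-2.6, 2.6], [-0.5, 2.12], [-1.47, 1.34], [0.16, 2.42], [-1.27, 4.41], [0.06, 2.06], [-2.6, 2.6]. Speed limits (rad/s): [2.22, 2.22, 2.79, 2.79, 3.14, 3.14, 3.14].

## Interface

Orientations are given as a unit quaternion [x, y, z, w].
In Python, from workcell import manip gives the robot as it stands.
- The arm moves only by the shell command python3 -m pendant 'ROWS' [FORCE]. ROWS is JSON, a list of rows, each a list of 3 entries, a list of its own where there are three numbers: the shift along the world's x, y, z in cm, then the turn, a rotation vector about the world's x, y, z in degrees, then the closure in counts, from 0 (fully open) to 255 (shut). A call has 1 to 12 rows; each row shifts and turns the pose as measured when the row begins; what a row does not reach is not made up. A row lasts 1/8 s, in which the tool goes at most 62.5 mm and 10.7 degrees, less where a joint would pass 70% of its speed; a pose out of reach is approached as far as the arm can. A call is refused whole if a number of a shift passes 6.25 or a number of a turn 10.7, either way. A call with a gripper value outside its range is refused whole. The fingers move at their own pace and stop on an object; FORCE is the grip in N (left out, the last holds). Time passes only in rows, so rows that do not move let the fingers close. It gives the time, the measured TCP pose, the force and the opening at its end, in the units of the state.
- manip.get_obs(): the state, without advancing time (a new reading comes with each control period).
- manip.camera(name): name is "scene" or "top" or "wrist"; returns a dict with "pixels" (420x560x3 uint8, red, green, blue), "range_z" (420x560 float32, m along the optical axis (not along the pixel's ray), 0 where there is no reading), "K" (3x3 intrinsics, pixels), "dist" ([k1, k2, p1, p2, k3] as OpenCV has them; the pictures are not rectified), "origin" and "rotation" of the camera in the world; the wrist camera has in their place "hand_eye" (4x4, takes a point from camera to tool coordinates, whose origin is the TCP and whose axes are the tool frame's). Camera axes: x right, y down, z forward; pixel columns grow to the right and rows downward; lengths in m; the calibration is good to about 2 mm. A picture is of the moment at which its call begins: read the wrist's pose just before it.
- manip.hand_in(): hands the job in, once; it reports no verdict.
The state is a dict: "clock": time; "joint_pos": joint angles; "joint_velocities": joint speeds; "tau": joint torques, N m; "position": TCP position; "ee_rot": TCP orientation; "ft_force": force on the tool from outside, world axes, zero at the start; "torque": the same for the moment, N m; "grip_width": opening from 0.0 (shut) to 1.0 (fully open).
Only numpy, scipy, OpenCV 4.12 (cv2) and the standard library are available. Lean on these libraries where they do the work, as an engineer would, in place of code of your own. Each camera call takes 0.05 s, during which the arm holds its last target.

## Task

Take the nozzle with the hexagonal body out of its sleeve on the storage rail and seat it fully home in the leaning taper of the dock: its two lugs must drop into gaps between the teeth of the drive ring, whose turn you have to find by feel, without forcing it. Let go of it there, and leave the other two nozzles standing in the rail.

Things in the scene. Friction and masses are not known exactly. Their poses are not given: they have to be found in the camera images.
- rail: Storage rail, fixed: steel bar 60 x 300 mm, 30 mm high, with three upright sleeves (outer diameter 44, bore 39.6, tops 68 mm above the table) at y = -100, 0, +100 mm. Origin under the bar's centre; y along the bar, z up. A nozzle stands in each, shank down, flange on the sleeve's top, 0.8 mm of play; which is in which varies.
- nozzle: The nozzle to move: steel, 98 mm tall, 0.3 kg, the only hexagonal one. Origin: centre of the shank's small end, z up its axis. Tapered shank 16 mm diameter at z = 0 to 38 at z = 34 (half angle 18 degrees); round flange 60 mm diameter, z = 34 to 42; hexagonal body z = 42 to 80; conical tip 31 to 16 mm diameter, z = 80 to 98. Its turn varies.
- nozzle_grip (a point): Point on the nozzle's axis, z = 64 mm, within its hexagonal part, which is 34 mm across flats; flats face along the nozzle's +y and -y axes and every 60 degrees from there.
- nozzle_flange (a point): Centre of the underside of the nozzle's flange (z = 34 mm on the nozzle's axis).
- nozzle_lug (a point): Underside of one of the nozzle's two lugs, which hang under the flange on the nozzle's +x and -x sides (this is the +x one): each 6.5 mm tall (z = 27.5 to 34), 12 mm wide along y, 23.5 to 29.5 mm off the axis. Both must go into gaps of the drive ring.
- short_nozzle: Bystander: same shank and flange, short round body 42 mm in diameter, 68 mm tall in all, no lugs. Origin at the centre of the shank's small end, z up its axis. Leave it standing in the rail.
- round_nozzle: Bystander: same shank and flange, slim stepped round body (34 then 26 mm diameter), 94 mm tall in all, no lugs. Origin at the centre of the shank's small end, z up its axis. Leave it standing in the rail.
- socket: The dock's taper socket, fixed. Origin: centre of its mouth, 100 mm above the table; z outward along the bore, leaning 30 degrees from vertical, towards the robot's side (the dock's turn varies). Oiled bore, 33 mm diameter at the mouth, 15 at 28 mm depth, half angle 18 degrees. Round the mouth is the toothed drive ring, outer diameter 62 mm.
- seat_flange (a point): On the bore's axis 7.5 mm above the mouth: where the flange's underside centre comes when fully home. The drive ring has 6 teeth 60 degrees apart, 11 mm wide, 6.5 tall, 23 to 30 mm off the axis. The ring is stiff but its turn differs every time and is in no frame: feel or see it. Lugs in gaps have 5.5 degrees play either way; a lug on a tooth holds the nozzle 5.5 mm too high.
Not all that is in view belongs to the job. Leave any green, orange or red look-alike of the nozzle alone.

How it is judged:
On the way:
1. the hexagonal nozzle is lifted clear of the rail (z of nozzle in the frame of rail above 0.08 m), for 0.1 s.
At the end, for the whole second after the job is handed in: The hexagonal nozzle rests released in the dock's taper, flange underside 4 to 10.5 mm above the mouth (lugs between teeth), axis within 4 degrees of the bore's, flange centre within 11 mm of the mouth's; the other two nozzles upright in the rail, moved under 15 mm (z of nozzle_flange in the frame of socket between 0.004 and 0.0105 m and distance between nozzle_flange and socket below 0.011 m and angle between the z axis of nozzle and the z axis of socket, either way round below 0.07 rad and linear speed of nozzle below 0.01 m/s and angle between each of short_nozzle, round_nozzle's own z axis and vertical below 0.1 rad); the robot touches nothing.
It fails at once if another nozzle is pulled out or pushed from its place (moved more than 15 mm) (distance of any of short_nozzle, round_nozzle from where it was at the start of the episode above 0.015 m).
It fails at once if the nozzle is forced into the dock: pushed with more than about 45 N, which makes over 150 N of contact force in the taper (contact force between nozzle and socket above 150 N).
It also fails if it takes over 64 s, if anything falls off the work surface, if the arm or the gripper's body presses on something with over 40 N, if the wrist force passes 120 N, or if a joint passes its speed limit or range.

## Working session

There is one attempt and no reset: what is moved stays moved. The work goes in short steps, Python scripts to look and compute and a shell command to move; the robot and the scene stay as the last step left them, time stands still between calls to the robot, and variables do not carry over. Pictures are saved under pics/ and viewed, and the job is handed in when it is done.

```bash
ls; mkdir -p pics; cat > h.py <<'E'
import numpy as np, cv2
from workcell import manip
from scipy.spatial.transform import Rotation as R
def cam(n):
    o=manip.get_obs(); c=manip.camera(n)
    if 'hand_eye' in c:
        T=np.eye(4);T[:3,:3]=R.from_quat(o['ee_rot']).as_matrix();T[:3,3]=o['position']
        W=T@np.array(c['hand_eye'])
        c['origin']=W[:3,3];c['rotation']=W[:3,:3]
    return c
def save(c,f): cv2.imwrite(f,c['pixels'][:,:,::-1])
def ray(c,u,v):
    p=cv2.undistortPoints(np.array([[[u,v]]],float),np.array(c['K']),np.array(c['dist']))[0,0]
    return np.array(c['origin']),np.array(c['rotation'])@np.array([p[0],p[1],1.])
def onz(c,u,v,z):
    o,d=ray(c,u,v); return o+d*(z-o[2])/d[2]
def cloud(c):
    h,w=c['range_z'].shape
    uv=np.stack(np.meshgrid(np.arange(w),np.arange(h)),-1).reshape(-1,1,2).astype(float)
    p=cv2.undistortPoints(uv,np.array(c['K']),np.array(c['dist']))[:,0]
    P=np.c_[p,np.ones(len(p))]*c['range_z'].reshape(-1,1)
    P=P@np.array(c['rotation']).T+np.array(c['origin'])
    P[c['range_z'].reshape(-1)==0]=np.nan
    return P.reshape(h,w,3)
E
python3 - <<'E'
from h import *
o=manip.get_obs();print(o)
for n in("scene","top","wrist"):
    c=cam(n);save(c,f'pics/{n}0.png');print(n,c['origin'],c['K'][0][0]);np.savez(f'{n}0.npz',**c)
E
```

```text
pics
{'clock': 0.0, 'joint_pos': array([ 1.16139856,  0.33288721, -0.06471005,  1.46097852,  0.02157508,
        1.34990257, -0.08845376]), 'joint_velocities': array([-0.00088192, -0.00090555,  0.00115145,  0.00022167,  0.00022381,
        0.00030316,  0.00092901]), 'tau': array([-1.15320063e-04, -6.25426698e+01,  4.91819100e-02, -3.91602802e+01,
        1.59689347e-02,  9.82322905e-03,  1.68176769e-05]), 'position': array([ 0.23561808, -0.57844491,  0.22128862]), 'ee_rot': array([ 8.29846566e-01, -5.57991154e-01, -6.26196785e-04, -3.95511305e-04]), 'ft_force': array([-0.26363446,  0.57188891,  0.06196338]), 'torque': array([-0.00990775, -0.00306942,  0.0175157 ]), 'grip_width': 0.9978983933455581}
scene [ 0.83997585 -0.24024004  0.74301141] 415.18146292401343
top [0.2771754  0.00445085 1.34206776] 535.5654077518172
wrist [ 0.30061028 -0.5525756   0.3723797 ] 353.48223223814756
```

View pics/scene0.png

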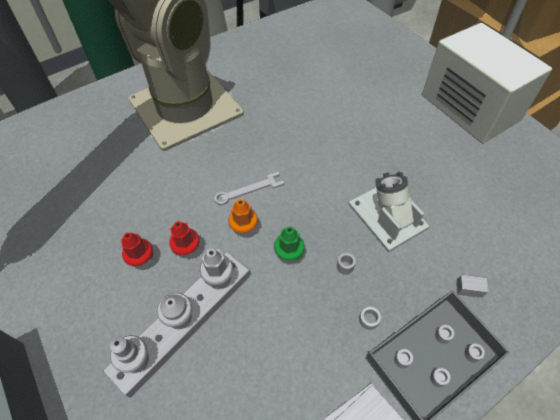

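View pics/top0.png

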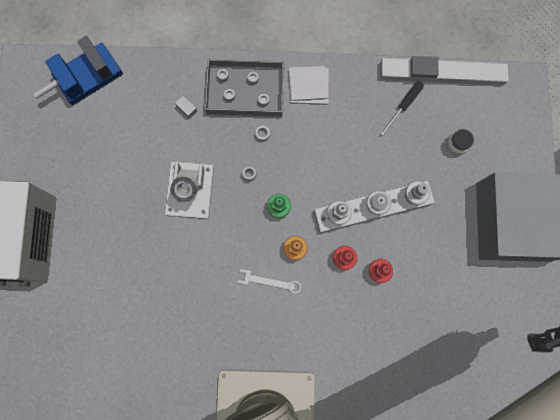

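View pics/wrist0.png

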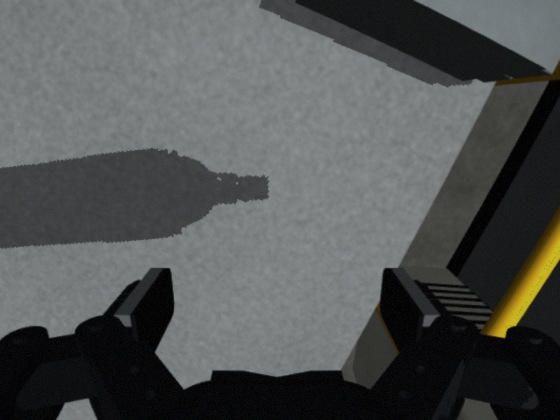

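Candidates for the hexagonal nozzle, in scene pixels: rail (215,265), rail (175,307), rail (125,350), green (290,243), orange (243,216), red (183,238) and red (136,248). The coloured ones are out. I'll check the rail ones in a crop.

```bash
python3 - <<'E'
from h import *
a=cv2.imread('pics/scene0.png');b=cv2.imread('pics/top0.png')
x=cv2.resize(a[235:395,95:255],(400,400),interpolation=cv2.INTER_CUBIC)
y=cv2.resize(b[165:245,310:450],(700,400)[:2],interpolation=cv2.INTER_CUBIC)[:,:400]
y=cv2.resize(b[170:240,310:380],(400,400),interpolation=cv2.INTER_CUBIC)
cv2.imwrite('pics/crop0.png',np.hstack([x,y]))
z=cv2.resize(a[160:250,340:440],(450,400),interpolation=cv2.INTER_CUBIC)
w=cv2.resize(b[155:225,160:220],(343,400),interpolation=cv2.INTER_CUBIC)
cv2.imwrite('pics/crop1.png',np.hstack([z,w]))
c=dict(np.load('top0.npz'));P=cloud(c)
for u,v in [(340,211),(378,203),(419,192),(183,187),(210,170),(170,170)]: print(u,v,P[v,u])
c=dict(np.load('scene0.npz'));P=cloud(c)
for u,v in [(213,254),(172,300),(119,342),(391,181),(391,200)]: print(u,v,P[v,u])
E
```

```text
Traceback (most recent call last):
  File "h.py", line 22, in cloud
    P=P@np.array(c['rotation']).T+np.array(c['origin'])
      ~^~~~~~~~~~~~~~~~~~~~~~~~~~
ValueError: matmul: Input operand 1 has a mismatch in its core dimension 0, with gufunc signature (n?,k),(k,m?)->(n?,m?) (size 4 is different from 3)
```

View pics/crop0.png

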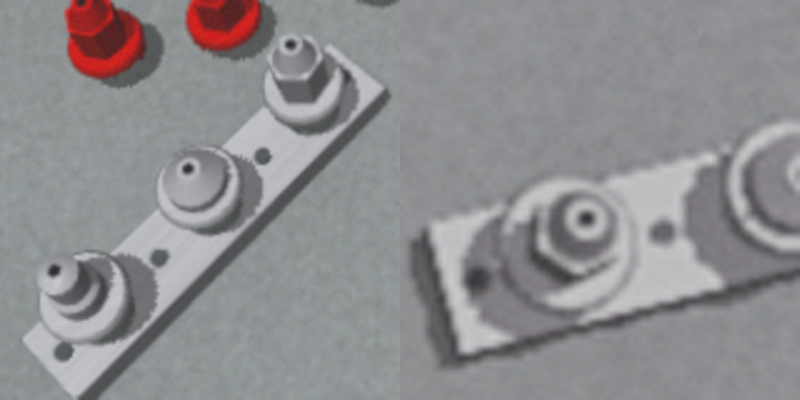

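View pics/crop1.png

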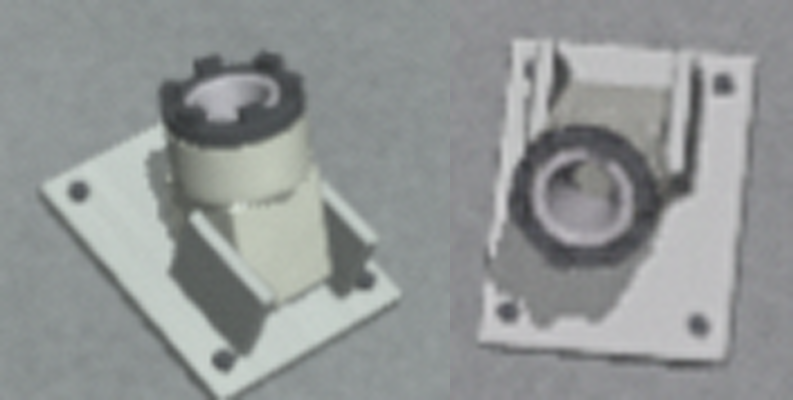

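```bash
sed -i "s/np.array(c\['rotation'\])/rot(c['rotation'])/g" h.py; cat >> h.py <<'E'
def rot(r):
    r=np.array(r)
    return R.from_quat(r).as_matrix() if r.shape==(4,) else r
E
python3 - <<'E'
from h import *
for n,px in (('top',[(340,211),(378,203),(419,192),(183,187),(210,170),(170,170)]),('scene',[(213,254),(172,300),(119,342),(391,181),(391,200)]),):
    c=dict(np.load(n+'0.npz'));print(c['origin'],c['rotation']);P=cloud(c)
    for u,v in px: print(n,u,v,P[v,u])
    # table check
    m=np.abs(P[...,2])<.01;print('table z med',np.median(P[...,2][m]))
    # flange top ring: z approx .068+.008=.076
    if n=='top':
        for u,v in px[:3]:
            s=P[v-25:v+25,u-25:u+25].reshape(-1,3); k=s[np.abs(s[:,2]-.076)<.004]
            print(len(k),k.mean(0),(k.max(0)+k.min(0))/2,np.ptp(k,axis=0))
            k=k[np.linalg.norm(k[:,:2]-k[:,:2].mean(0),axis=1)<.04]
            (cx,cy),r=cv2.minEnclosingCircle((k[:,:2]*1000).astype(np.float32));print(cx,cy,r)
E
```

```text
[0.2771754  0.00445085 1.34206776] [ 0.71499482 -0.69328899  0.06932344 -0.05768044]
top 340 211 [ 0.49062815 -0.15720643  0.13353894]
top 378 203 [ 0.518067   -0.25139951  0.10349809]
top 419 192 [ 0.54448147 -0.34553339  0.11968283]
top 183 187 [0.5481527  0.2159972  0.07201165]
top 210 170 [0.60760742 0.15986575 0.01174059]
top 170 170 [0.60347813 0.2613368  0.01501482]
table z med 0.00041448776530383924
204 [ 0.49205452 -0.15888069  0.0755879 ] [ 0.49731011 -0.16168833  0.07599236] [0.05663728 0.05567649 0.00798356]
497.6600341796875 -161.89593505859375 29.28412437438965
191 [ 0.52208932 -0.25468867  0.07586607] [ 0.52527154 -0.25768719  0.07596625] [0.05761464 0.0589666  0.00792411]
525.529541015625 -257.7022399902344 29.7997989654541
224 [ 0.54877325 -0.34845918  0.07565051] [ 0.55322537 -0.35394266  0.07600913] [0.05846191 0.05947988 0.00783431]
552.7554931640625 -353.8810119628906 30.256078720092773
[ 0.83997585 -0.24024004  0.74301141] [ 0.84247429  0.45185972 -0.14143645 -0.25701281]
scene 213 254 [ 0.50283078 -0.1614958   0.13129347]
scene 172 300 [ 0.52459954 -0.25485289  0.10172369]
scene 119 342 [ 0.55462629 -0.35130495  0.12785721]
scene 391 181 [0.53102743 0.21906364 0.08795274]
scene 391 200 [0.56590679 0.18794081 0.08730828]
table z med -0.0006073052226833187
```

```bash
python3 - <<'E'
from h import *
c=dict(np.load('wrist0.npz'));print(np.array(c['hand_eye']).round(3),c['K'],c['dist'])
# dock from depth
for n in('top','scene'):
    c=dict(np.load(n+'0.npz'));P=cloud(c).reshape(-1,3);px=c['pixels'].reshape(-1,3).astype(int)
    m=(np.linalg.norm(P[:,:2]-[.54,.21],axis=1)<.05)&(P[:,2]>.078)&(px.max(1)<90)
    k=P[m];print(n,len(k),k.mean(0),k.min(0),k.max(0))
    u,s,v=np.linalg.svd(k-np.median(k,axis=0));print(v[2],s)
    # bounds
    im=px.reshape(420,560,3)
E
```

```text
[[ 1.     0.    -0.     0.   ]
 [ 0.     0.962  0.275 -0.07 ]
 [ 0.    -0.275  0.962 -0.151]
 [ 0.     0.     0.     1.   ]] [[353.48223224   0.         276.58278809]
 [  0.         353.48223224 210.78163577]
 [  0.           0.           1.        ]] [-0.0605503  0.         0.         0.         0.       ]
top 183 [0.53925993 0.20970677 0.10372359] [0.51134302 0.18025452 0.07996116] [0.56458242 0.23935058 0.12334022]
[-0.50344855  0.01253988  0.8639342 ] [0.25580099 0.24110888 0.08180515]
scene 277 [0.54455511 0.20257266 0.10458228] [0.50907158 0.17856629 0.0820071 ] [0.56770987 0.23801308 0.11998496]
[ 0.42869588  0.05290239 -0.90189865] [0.32095293 0.29757697 0.06194706]
```

```bash
python3 -m pendant '[[[0,6,0.5],[0,0,0],0],[[0,6,0.5],[0,0,0],0],[[1,6,0.5],[0,0,0],0],[[3,6,0],[0,0,0],0],[[5,6,0],[0,0,0],0],[[5,6,0],[0,0,0],0],[[6,3,0],[0,0,0],0],[[5,2,0],[0,0,0],0],[[0,0,0],[0,0,0],0]]'
```

```text
clock: 1.27
position: [0.4599, -0.1887, 0.2337]
ee_rot: [0.829, -0.559, -0.001, -0.001]
ft_force: [-0.3, -0.2, 0.1]
grip_width: 1.001
```

```bash
python3 -m pendant '[[[3.5,2.6,0],[0,0,0],0],[[0.2,0.1,0],[0,0,0],0],[[0,0,0],[0,0,0],0]]'; python3 - <<'E'
from h import *
c=cam('wrist');save(c,'pics/w1.png');np.savez('w1.npz',**c)
E
```

```text
clock: 1.65
position: [0.4962, -0.1627, 0.2329]
ee_rot: [0.829, -0.56, -0.002, 0.0]
ft_force: [-0.5, 0.6, -1.4]
grip_width: 0.996
```

View pics/w1.png

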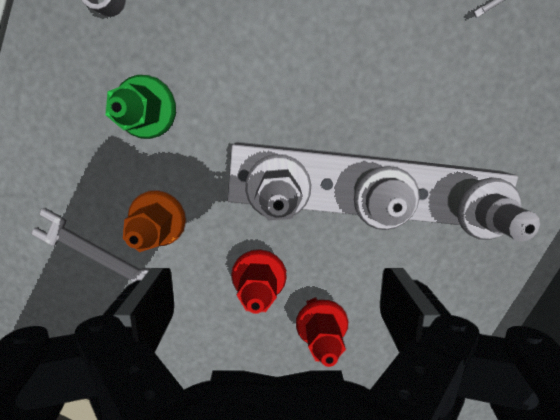

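```bash
python3 - <<'E'
from h import *
a=cv2.imread('pics/w1.png');cv2.imwrite('pics/w1c.png',cv2.resize(a[150:230,235:325],(720,600)[:2] if 0 else (675,600),interpolation=cv2.INTER_CUBIC))
E
```

```text
(no output)
```

View pics/w1c.png

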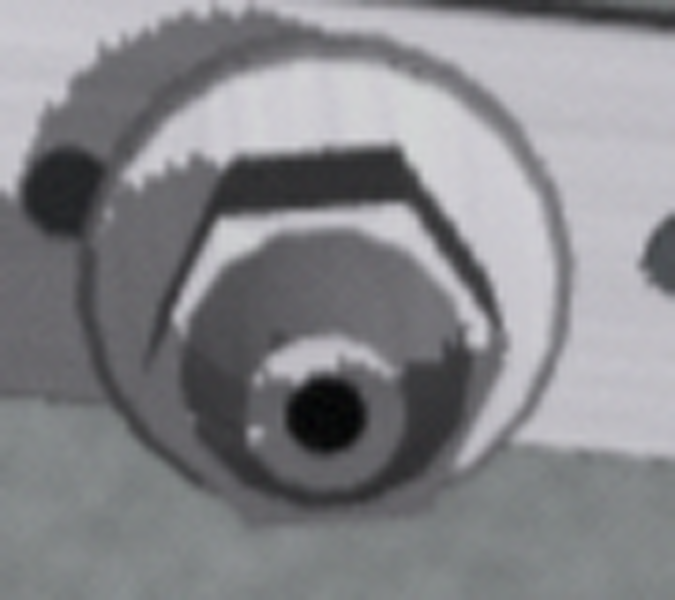

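```bash
python3 - <<'E'
from h import *
c=dict(np.load('w1.npz'))
f=lambda x,y,z:onz(c,235+x/7.5-.5+.07,150+y/7.5-.5+.07,z)
V=np.array([f(x,y,.114) for x,y in [(216,213),(412,205),(500,345),(435,515),(250,522),(175,322)]])
print(V.round(4)); print('centre',(V[:3]+V[3:])[:]/2, [np.linalg.norm(V[i]-V[i+3]) for i in range(3)])
e=V[1]-V[0];print('top edge dir deg',np.degrees(np.arctan2(e[1],e[0])),np.linalg.norm(e))
B=[f(238,157,.076),f(402,149,.076)];e2=B[1]-B[0];print(np.degrees(np.arctan2(e2[1],e2[0])),np.linalg.norm(e2))
for i in range(3): 
  d=V[i]-V[i+3];print('vertex deg',np.degrees(np.arctan2(d[1],d[0]))%60)
print('tip hole',f(327,414,.132))
# flange top circle
F=[f(x,y,.076) for x,y in [(83,290),(570,290),(335,42)]];print(F,(F[0]+F[1])/2)
M=R.from_quat(manip.get_obs()['ee_rot']).as_matrix();print('tool x deg',np.degrees(np.arctan2(M[1,0],M[0,0])))
E
```

```text
[[ 0.5099 -0.146   0.114 ]
 [ 0.5182 -0.1644  0.114 ]
 [ 0.508  -0.1786  0.114 ]
 [ 0.4882 -0.1795  0.114 ]
 [ 0.4801 -0.1615  0.114 ]
 [ 0.4975 -0.1462  0.114 ]]
centre [[ 0.49906024 -0.16271412  0.114     ]
 [ 0.49917552 -0.16293798  0.114     ]
 [ 0.50275025 -0.16239946  0.114     ]] [np.float64(0.03989331084098743), np.float64(0.03820866490508164), np.float64(0.03404570269622013)]
top edge dir deg -65.67752480212967 0.020230319723983356
-65.23372151486835 0.019209322005396642
vertex deg 57.11079266802918
vertex deg 55.6134241604106
vertex deg 47.80917344085043
tip hole [ 0.49876024 -0.16279821  0.132     ]
[array([ 0.48805163, -0.13591229,  0.076     ]), array([ 0.50966758, -0.18951838,  0.076     ]), array([ 0.52643773, -0.152656  ,  0.076     ])] [ 0.49885961 -0.16271533  0.076     ]
tool x deg -68.08021729823977
```

```bash
python3 -m pendant '[[[0,5,1],[0,0,-9],0],[[0,6,0],[0,0,-9],0],[[0,6,0],[0,0,-9],0],[[0,6,0],[0,-10,0],0],[[0,6,-1],[0,-10,0],0],[[0,6,-1],[0,-10,0],0],[[0,3,-1],[0,0,0],0],[[0,0,0],[0,0,0],0]]'; python3 - <<'E'
from h import *
c=cam('wrist');save(c,'pics/w2.png');np.savez('w2.npz',**c)
E
```

```text
clock: 2.7
position: [0.4924, 0.2168, 0.2125]
ee_rot: [-0.643, 0.717, -0.178, 0.2]
ft_force: [0.6, -1.0, -0.3]
grip_width: 0.998
```

View pics/w2.png

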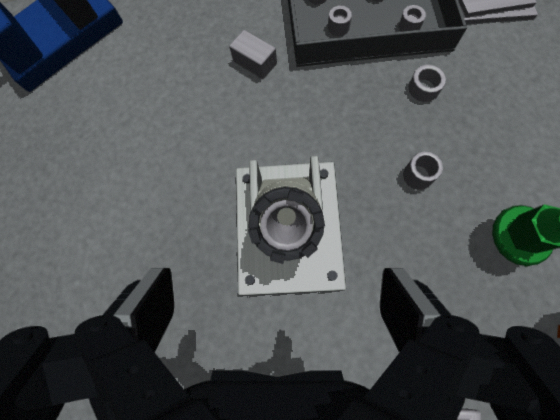

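```bash
python3 - <<'E'
from h import *
a=cv2.imread('pics/w2.png');k=cv2.resize(a[175:275,235:335],(600,600),interpolation=cv2.INTER_CUBIC).astype(float)
cv2.imwrite('pics/w2c.png',np.clip(k*2.2,0,255))
c=dict(np.load('w2.npz'));P=cloud(c);px=c['pixels'].astype(int)
m=np.zeros(px.shape[:2],bool);m[180:270,240:332]=1
m&=(px.max(2)<75)&(P[...,2]>.06)
k=P[m];print(len(k),k.mean(0),k.min(0),k.max(0))
u,s,v=np.linalg.svd(k-np.median(k,axis=0));print(v[2],s)
ax=np.array([-.5,0,.866]);h=k@ax;print(np.percentile(h,[2,10,25,50,75,90,98]))
E
```

```text
2706 [0.53864244 0.2113274  0.09976792] [0.50781894 0.18205684 0.07320969] [0.56537246 0.24246694 0.12017922]
[-0.4597307   0.00274747  0.88805413] [0.93666973 0.90864544 0.38510929]
[-0.20489528 -0.19320483 -0.18384962 -0.18232669 -0.17695673 -0.17561152
 -0.17468328][ WARN:0@0.720] global loadsave.cpp:1063 imwrite_ Unsupported depth image for selected encoder is fallbacked to CV_8U.
```

View pics/w2c.png

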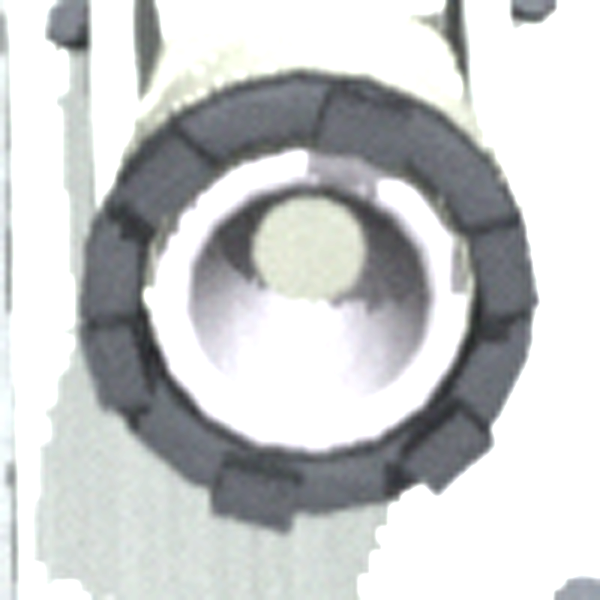

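```bash
cat > dock.py <<'E'
from h import *
c=dict(np.load('w2.npz'));P=cloud(c);px=c['pixels'].astype(int)
m=np.zeros(px.shape[:2],bool);m[180:270,240:332]=1
m&=(px.max(2)<75)&(P[...,2]>.06)
k=P[m]
ax=np.array([-.5,0,.866])
for it in range(5):
    h=k@ax
    hi,_=np.histogram(h,bins=np.arange(-.21,-.17,.0005))
    B=k[abs(h-(-.1825 if it==0 else hb))<(.002)]
    T=k[abs(h-(-.1757 if it==0 else ht))<(.002)]
    A=np.vstack([B-B.mean(0),T-T.mean(0)])
    n=np.linalg.svd(A,full_matrices=False)[2][2];n*=np.sign(n[2]);ax=n
    hb=np.median(B@ax);ht=np.median(T@ax)
print('axis',ax,'tilt',np.degrees(np.arccos(ax[2])),'dir',np.degrees(np.arctan2(ax[1],ax[0])),hb,ht,len(B),len(T))
ey=np.cross(ax,[1,0,0]);ey/=np.linalg.norm(ey);ex=np.cross(ey,ax)
print('ex',ex,'ey',ey)
def fitc(q,rlo=.022,rhi=.031):
    from scipy.optimize import least_squares
    # outer circle by angular bins
    c0=q.mean(0)
    for _ in range(10):
        d=q-c0;a=np.arctan2(d[:,1],d[:,0]);r=np.hypot(*d.T)
        bins=((a+np.pi)/(2*np.pi)*36).astype(int)
        e=np.array([q[bins==b][np.argmax(r[bins==b])] for b in range(36) if (bins==b).sum()>3])
        s=least_squares(lambda p:np.hypot(e[:,0]-p[0],e[:,1]-p[1])-p[2],[*c0,.03],loss='soft_l1',f_scale=.0005).x
        c0=s[:2]
    return s
q2=np.vstack([B,T])
s=fitc(np.c_[q2@ex,q2@ey]);print('centre uv,r',s)
mouth=ex*s[0]+ey*s[1]+ax*hb;print('mouth',mouth)
d=np.c_[T@ex-s[0],T@ey-s[1]];r=np.hypot(*d.T);d=d[(r>.022)&(r<.031)]
a=np.arctan2(d[:,1],d[:,0]);ph=np.degrees(np.angle(np.exp(6j*a).mean()))/6
print('tooth phase mod60 (from ex toward ey)',ph,abs(np.exp(6j*a).mean()))
d=np.c_[B@ex-s[0],B@ey-s[1]];a=np.arctan2(d[:,1],d[:,0]);print('gap',np.degrees(np.angle(np.exp(6j*a).mean()))/6,abs(np.exp(6j*a).mean()))
hh=np.histogram(np.degrees(np.arctan2(*(np.c_[T@ex-s[0],T@ey-s[1]]).T[::-1]))%360,bins=36,range=(0,360))[0];print(hh)
E
python3 dock.py
```

```text
axis [-0.49944269  0.02261373  0.86605174] tilt 29.996981547146923 dir 177.40753636479909 -0.17749109486045647 -0.170811836939738 1317 761
ex [0.86634693 0.01303665 0.49927251] ey [ 0.          0.99965927 -0.0261024 ]
centre uv,r [0.51754068 0.20914745 0.03048008]
mouth [0.53701641 0.21180945 0.09921811]
tooth phase mod60 (from ex toward ey) -21.883520203594852 0.7448182500784334
gap 8.281232503889898 0.36358779253128215
[ 0  0 22 52 54  3  0  0 23 52 48  3  0  0 19 52 51  4  0  0 17 50 50  2
  0  0 21 49 53  2  0  0 27 53 53  1]
```

```bash
python3 -m pendant '[[[0,-4,2],[0,10,0],0],[[0,-6,1],[0,10,0],0],[[0,-6,0],[0,10,0],0],[[0,-6,0],[0,0,0],0],[[0.2,-6,0],[0,0,0],0],[[0.2,-6,-1],[0,0,0],0],[[0.2,-4,-2],[0,0,0],0],[[0,0,0],[0,0,0],0]]'; cat > grasp.py <<'E'
from h import *
import sys
o=manip.get_obs();p=np.array(o['position']);M=R.from_quat(o['ee_rot'])
def tgt(x,z):
    z=z/np.linalg.norm(z);x=x-z*(x@z);x/=np.linalg.norm(x);return R.from_matrix(np.c_[x,np.cross(z,x),z])
def report(pos,Rt):
    print('p',p.round(4),'dcm',((pos-p)*100).round(2),'rot',np.degrees((Rt*M.inv()).as_rotvec()).round(2),'F',np.round(o['ft_force'],1),'w',o['grip_width'],'t',o['clock'])
a=np.radians(-95.4)
if len(sys.argv)<2: report(np.array([.4985,-.1625,.097]),tgt(np.array([np.cos(a),np.sin(a),0]),np.array([0,0,-1.])))
E
python3 grasp.py
```

```text
clock: 3.75
position: [0.4921, -0.187, 0.2114]
ee_rot: [-0.661, 0.75, 0.005, 0.002]
ft_force: [-0.1, 1.1, -0.5]
grip_width: 1.003
p [ 0.4921 -0.187   0.2114] dcm [  0.64   2.45 -11.44] rot [-0.56 -0.24  1.85] F [-0.1  1.1 -0.5] w 1.003199148807752 t 3.75
```

```bash
python3 -m pendant '[[[0.6,2.4,-2],[-0.6,-0.2,1.9],0],[[0,0,-3],[0,0,0],0],[[0,0,0],[0,0,0],0]]'; python3 grasp.py; python3 - <<'E'
from h import *
c=cam('wrist');save(c,'pics/w3.png');np.savez('w3.npz',**c)
a=c['pixels'][:,:,::-1];cv2.imwrite('pics/w3c.png',cv2.resize(a[150:290,190:370],(720,560)))
E
```

```text
clock: 4.12
position: [0.4967, -0.1653, 0.1611]
ee_rot: [-0.671, 0.741, 0.001, -0.0]
ft_force: [-0.4, -0.0, 1.0]
grip_width: 0.997
p [ 0.4967 -0.1653  0.1611] dcm [ 0.18  0.28 -6.41] rot [-0.02 -0.07  0.24] F [-0.4 -0.   1. ] w 0.9968060972263003 t 4.125
```

View pics/w3.png

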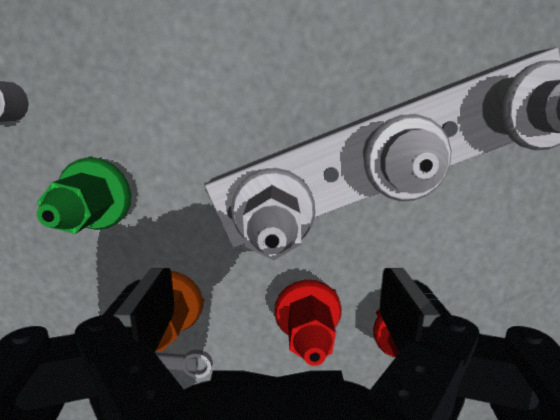

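View pics/w3c.png

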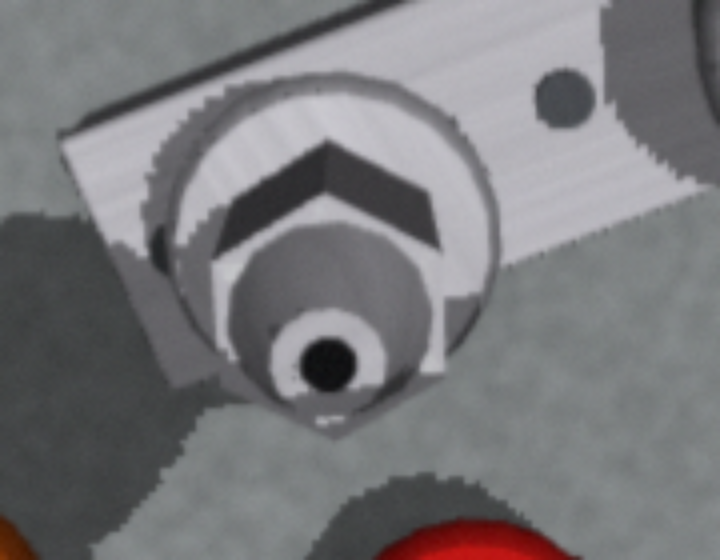

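```bash
python3 -m pendant '[[[0.2,0.3,-2.2],[0,0,0.2],0],[[0,0,-2.2],[0,0,0],0],[[0,0,-1.2],[0,0,0],0],[[0,0,0],[0,0,0],0]]'; python3 grasp.py
```

```text
clock: 4.68
position: [0.5027, -0.164, 0.1118]
ee_rot: [-0.672, 0.74, -0.004, 0.002]
ft_force: [0.1, -0.2, 1.2]
grip_width: 1.001
p [ 0.5027 -0.164   0.1118] dcm [-0.42  0.15 -1.48] rot [0.17 0.48 0.13] F [ 0.1 -0.2  1.2] w 1.0008416577512107 t 4.675
```

```bash
python3 -m pendant '[[[-0.4,0.1,-0.6],[0.2,0.5,0.1],0],[[0,0,-0.7],[0,0,0],0],[[0,0,0],[0,0,0],0]]'; python3 grasp.py
```

```text
clock: 5.05
position: [0.4994, -0.1634, 0.1]
ee_rot: [-0.673, 0.74, -0.001, 0.0]
ft_force: [0.2, -0.3, 0.0]
grip_width: 1.001
p [ 0.4994 -0.1634  0.1   ] dcm [-0.09  0.09 -0.3 ] rot [0.01 0.08 0.05] F [ 0.2 -0.3  0. ] w 1.000848625579264 t 5.05
```

```bash
python3 -m pendant '[[[-0.1,0.1,-0.3],[0,0,0],0],[[0,0,0],[0,0,0],0]]' 60; python3 -m pendant '[[[0,0,0],[0,0,0],120],[[0,0,0],[0,0,0],200],[[0,0,0],[0,0,0],255],[[0,0,0],[0,0,0],255],[[0,0,0],[0,0,0],255],[[0,0,0],[0,0,0],255]]'; python3 grasp.py
```

```text
clock: 5.3
position: [0.4984, -0.1623, 0.097]
ee_rot: [-0.673, 0.74, -0.001, 0.001]
ft_force: [-0.6, 0.1, -0.6]
grip_width: 0.998
clock: 6.05
position: [0.4987, -0.1625, 0.0977]
ee_rot: [-0.673, 0.74, -0.001, 0.001]
ft_force: [-1.0, 0.2, 1.3]
grip_width: 0.375
p [ 0.4987 -0.1625  0.0977] dcm [-0.02 -0.   -0.07] rot [0.04 0.13 0.05] F [-1.   0.2  1.3] w 0.3748928151811308 t 6.05
```

```bash
python3 -m pendant '[[[0,0,1],[0,0,0],255],[[0,0,2],[0,0,0],255],[[0,0,3],[0,0,0],255],[[0,0,4],[0,0,0],255],[[0,0,4],[0,0,0],255],[[0,0,0],[0,0,0],255]]'; python3 grasp.py; python3 - <<'E'
from h import *
for n in('wrist','scene'):
    c=cam(n);save(c,f'pics/{n}4.png');np.savez(f'{n}4.npz',**c)
E
```

```text
clock: 6.8
position: [0.4964, -0.1615, 0.242]
ee_rot: [-0.673, 0.74, 0.001, -0.0]
ft_force: [-0.7, -0.7, -3.6]
grip_width: 0.374
p [ 0.4964 -0.1615  0.242 ] dcm [  0.21  -0.1  -14.5 ] rot [-0.07 -0.08 -0.01] F [-0.7 -0.7 -3.6] w 0.3740908633544033 t 6.8
```

View pics/scene4.png

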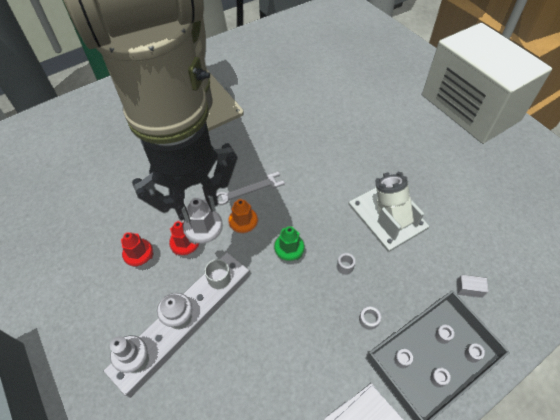

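View pics/wrist4.png

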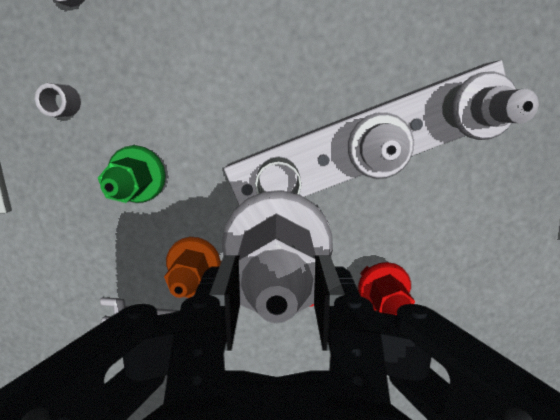

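```bash
python3 - <<'E'
from h import *
c=dict(np.load('wrist4.npz'));H=np.array(c['hand_eye'])
a=c['pixels'][:,:,::-1];cv2.imwrite('pics/w4c.png',cv2.resize(a[180:330,200:360],(640,600)))
def tool(u,v,z):
    p=cv2.undistortPoints(np.array([[[u,v]]],float),np.array(c['K']),np.array(c['dist']))[0,0]
    d=H[:3,:3]@np.array([p[0],p[1],1]);o=H[:3,3];return o+d*(z-o[2])/d[2]
print(tool(277,304.5,-.0343),tool(224,242,.0217),tool(331.5,242,.0217))
P=c['range_z']
print([ (v,P[v,277]) for v in (195,205,215,260,280,295)])
# tool-frame point cloud of nozzle
q=[]
for v in range(190,300,8):
  for u in (277,):
    p=cv2.undistortPoints(np.array([[[u,v]]],float),np.array(c['K']),np.array(c['dist']))[0,0]
    print(v,((H[:3,:3]@np.array([p[0],p[1],1])*P[v,u]+H[:3,3])*1000).round(1))
E
```

```text
[ 0.00030646 -0.00034832 -0.0343    ] [-0.02736493 -0.00375177  0.0217    ] [ 0.02877772 -0.00376806  0.0217    ]
[(195, np.float32(0.17944553)), (205, np.float32(0.17972481)), (215, np.float32(0.17783968)), (260, np.float32(0.1409502)), (280, np.float32(0.13400856)), (295, np.float32(0.13114099))]
190 [  0.3 -29.6  30.4]
198 [  0.3 -26.8  24.1]
206 [  0.3 -22.8  23.3]
214 [  0.3 -19.1  21.5]
222 [  0.3 -18.9   8.6]
230 [  0.3 -19.3  -4. ]
238 [  0.3 -18.5 -12. ]
246 [  0.3 -16.2 -15.2]
254 [  0.3 -14.2 -19. ]
262 [  0.3 -12.3 -22.5]
270 [  0.3 -10.7 -26.5]
278 [  0.3  -9.  -29.8]
286 [  0.3  -8.  -34.2]
294 [  0.3  -4.1 -33.1]
```

View pics/w4c.png

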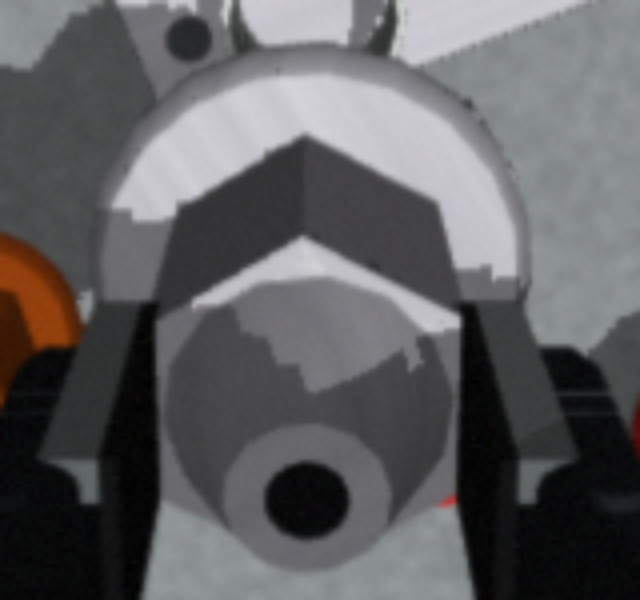

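```bash
cat > dk.py <<'E'
import sys
sys.argv.append('x')
from grasp import *
s=float(sys.argv[1]);
AX=np.array([-.49944,.02261,.86605]);EX=np.array([.86635,.01304,.49927]);EY=np.array([0,.99966,-.0261])
mouth=np.array([.5370,.2118,.0997])
a=np.radians(-81.9)
report(mouth+AX*(s/1000+.0297),tgt(np.cos(a)*EX+np.sin(a)*EY,-AX))
d=p-mouth; r=d-AX*(d@AX)
F=np.array(o['ft_force']);X=M.as_matrix()
print('flange height mm',1000*(d@AX)-29.7,'lateral EX,EY mm',1000*r@EX,1000*r@EY,'tilt',np.degrees(np.arccos(-X[:,2]@AX)),'F ax,ex,ey',(F@AX).round(1),(F@EX).round(1),(F@EY).round(1),'T',np.array(o['torque']).round(2))
E
python3 dk.py 50
```

```text
p [ 0.4947 -0.1612  0.2384] dcm [ 0.25 37.48 -6.97] rot [ -5.11 -30.05  13.56] F [-0.5  0.6 -4.8] w 0.371786250931848 t 6.9
flange height mm 103.14127369849255 lateral EX,EY mm 27.77412504417746 -376.53993411715965 tilt 30.378753765319054 F ax,ex,ey -3.9 -2.8 0.7 T [ 0.03 -0.05  0.  ]
```

```bash
python3 -m pendant '[[[0,5,0.5],[-1.7,-5,4.5],255],[[0,6,0.5],[-1.7,-5,4.5],255],[[0,6,0.5],[-1.7,-5,4.5],255],[[0,6,0],[0,-5,0],255],[[0,6,0],[0,-5,0],255],[[0,5,0],[0,-5,0],255],[[0,2,0],[0,0,0],255],[[0,0,0],[0,0,0],255]]';python3 dk.py 55
```

```text
clock: 7.9
position: [0.4852, 0.2075, 0.2386]
ee_rot: [0.73, -0.632, 0.212, -0.148]
ft_force: [-0.0, -0.2, -3.4]
grip_width: 0.369
p [0.4852 0.2075 0.2386] dcm [ 0.95  0.62 -6.56] rot [ 1.54 -0.07  0.66] F [-0.  -0.2 -3.4] w 0.36941884991303364 t 7.9
flange height mm 116.37786661802197 lateral EX,EY mm 24.410562570343235 -7.907362101310752 tilt 1.6722673211988641 F ax,ex,ey -3.0 -1.7 -0.1 T [0.09 0.92 0.01]
```

```bash
python3 -m pendant '[[[0.5,0.6,-2.5],[1.5,0,0.6],255],[[0.4,0,-2],[0,0,0],255],[[0,0,-2],[0,0,0],255],[[0,0,0],[0,0,0],255]]';python3 dk.py 50
```

```text
clock: 8.4
position: [0.4921, 0.2073, 0.1672]
ee_rot: [0.731, -0.633, 0.201, -0.155]
ft_force: [-0.0, -1.1, -3.8]
grip_width: 0.375
p [0.4921 0.2073 0.1672] dcm [0.51 0.63 0.15] rot [ 0.1  -0.57  0.36] F [-0.  -1.1 -3.8] w 0.3751722207166316 t 8.4
flange height mm 51.05493092308791 lateral EX,EY mm -5.2292137572874235 -6.21108257061932 tilt 0.6526378360960994 F ax,ex,ey -3.3 -1.9 -1.0 T [-0.01  0.95 -0.01]
```

```bash
python3 -m pendant '[[[0.5,0.6,0.1],[0.1,-0.6,0.4],255],[[0,0,0],[0,0,0],255]]';python3 dk.py 40;python3 - <<'E'
from h import *
for n in('wrist','scene','top'):
    c=cam(n);save(c,f'pics/{n}5.png');np.savez(f'{n}5.npz',**c)
a=cv2.imread('pics/scene5.png')[110:260,320:470];b=cv2.imread('pics/top5.png')[140:240,130:230]
cv2.imwrite('pics/c5.png',np.hstack([cv2.resize(a,(400,400)),cv2.resize(b,(400,400))]))
E
```

```text
clock: 8.65
position: [0.498, 0.2128, 0.169]
ee_rot: [0.732, -0.63, 0.204, -0.16]
ft_force: [-0.2, -0.4, -2.7]
grip_width: 0.375
p [0.498  0.2128 0.169 ] dcm [ 0.42  0.05 -0.89] rot [-0.01  0.08  0.01] F [-0.2 -0.4 -2.7] w 0.3752857535055621 t 8.65
flange height mm 49.83018431457289 lateral EX,EY mm 0.8058818626515186 -0.7742104749638282 tilt 0.16018931094304548 F ax,ex,ey -2.2 -1.5 -0.3 T [0.05 0.9  0.02]
```

View pics/c5.png

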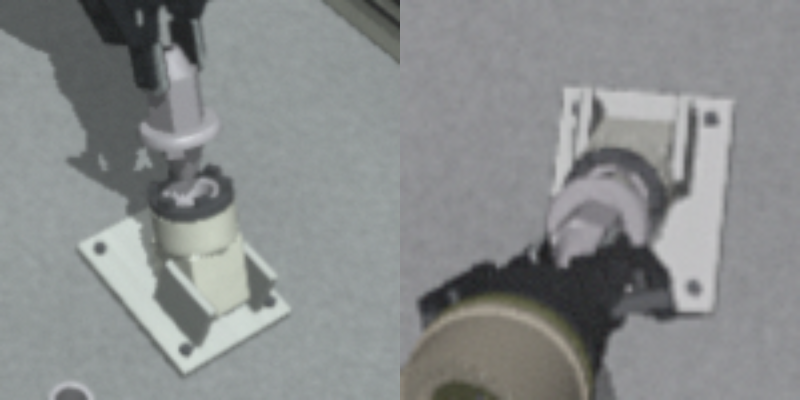

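View pics/wrist5.png

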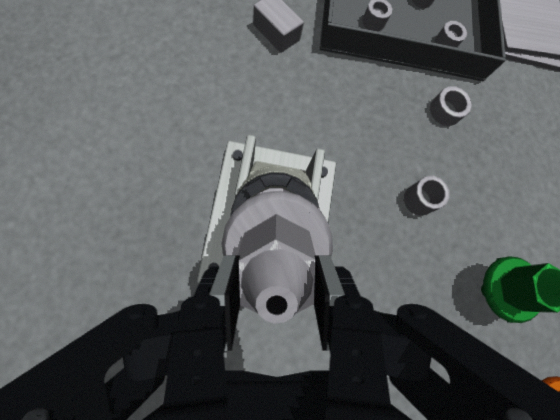

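```bash
python3 -m pendant '[[[0.3,0.1,-0.7],[0,0,0],255],[[0.3,0,-0.6],[0,0,0],255],[[0.3,0,-0.6],[0,0,0],255],[[0,0,0],[0,0,0],255]]';python3 dk.py 20
```

```text
clock: 9.3
position: [0.5075, 0.2135, 0.1506]
ee_rot: [0.731, -0.63, 0.205, -0.16]
ft_force: [0.5, 0.9, -3.4]
grip_width: 0.376
p [0.5075 0.2135 0.1506] dcm [ 0.46 -0.06 -0.78] rot [0.08 0.19 0.05] F [ 0.5  0.9 -3.4] w 0.3760710277066672 t 9.3
flange height mm 29.105245587747415 lateral EX,EY mm -0.11738490032105016 0.3578094306541588 tilt 0.25604914816985525 F ax,ex,ey -3.2 -1.3 1.0 T [0.08 0.98 0.  ]
```

```bash
python3 -m pendant '[[[0.25,0,-0.4],[0,0.2,0],255],[[0.2,0,-0.35],[0,0,0],255],[[0,0,0],[0,0,0],255]]';python3 dk.py 15
```

```text
clock: 9.68
position: [0.5119, 0.214, 0.1438]
ee_rot: [0.732, -0.63, 0.204, -0.159]
ft_force: [-0.5, -0.2, -3.7]
grip_width: 0.373
p [0.5119 0.214  0.1438] dcm [ 0.28 -0.12 -0.54] rot [ 0.08 -0.03  0.  ] F [-0.5 -0.2 -3.7] w 0.37283421366121533 t 9.675
flange height mm 21.070181377103136 lateral EX,EY mm 0.26907895078859767 1.0637916332072752 tilt 0.15758427533278951 F ax,ex,ey -2.9 -2.3 -0.1 T [ 0.08  0.97 -0.02]
```

```bash
python3 -m pendant '[[[0.1,-0.1,-0.25],[0,0,0],255],[[0.15,0,-0.25],[0,0,0],255],[[0,0,0],[0,0,0],255]]';python3 dk.py 11;python3 -m pendant '[[[0.1,-0.05,-0.15],[0,0,0],255],[[0,0,0],[0,0,0],255]]';python3 dk.py 10
```

```text
clock: 10.05
position: [0.5146, 0.2128, 0.1393]
ee_rot: [0.732, -0.63, 0.204, -0.159]
ft_force: [-0.7, 0.2, -3.4]
grip_width: 0.373
p [0.5146 0.2128 0.1393] dcm [ 0.2  -0.01 -0.43] rot [0.13 0.03 0.01] F [-0.7  0.2 -3.4] w 0.3727261473916633 t 10.05
flange height mm 15.76630430928282 lateral EX,EY mm 0.3912009173608822 -0.044424591375946454 tilt 0.18419138253480472 F ax,ex,ey -2.6 -2.3 0.3 T [0.06 0.98 0.02]
clock: 10.3
position: [0.5157, 0.2123, 0.1378]
ee_rot: [0.732, -0.63, 0.204, -0.159]
ft_force: [-0.1, -0.2, -3.0]
grip_width: 0.374
p [0.5157 0.2123 0.1378] dcm [ 0.15  0.04 -0.37] rot [0.13 0.04 0.  ] F [-0.1 -0.2 -3. ] w 0.3736250423714283 t 10.3
flange height mm 13.917747500136858 lateral EX,EY mm 0.5501239062019744 -0.4724739285216632 tilt 0.18327651305523035 F ax,ex,ey -2.6 -1.6 -0.1 T [ 0.01  0.95 -0.04]
```

```bash
for i in 1; do :; done; python3 -m pendant '[[[0.07,0,-0.15],[0.1,0,0],255],[[0,0,0],[0,0,0],255]]';python3 dk.py 8;python3 -m pendant '[[[0.05,0.02,-0.15],[0,0,0],255],[[0,0,0],[0,0,0],255]]';python3 dk.py 8
```

```text
clock: 10.55
position: [0.5164, 0.2124, 0.1362]
ee_rot: [0.732, -0.63, 0.204, -0.16]
ft_force: [-0.2, -0.1, -2.8]
grip_width: 0.379
p [0.5164 0.2124 0.1362] dcm [ 0.17  0.02 -0.38] rot [ 0.01  0.03 -0.  ] F [-0.2 -0.1 -2.8] w 0.3788725557297723 t 10.55
flange height mm 12.190221044073287 lateral EX,EY mm 0.39833726545852216 -0.31682126744038835 tilt 0.1430530690915281 F ax,ex,ey -2.3 -1.6 0.0 T [ 0.09  0.9  -0.04]
clock: 10.8
position: [0.517, 0.2126, 0.1346]
ee_rot: [0.732, -0.63, 0.204, -0.16]
ft_force: [0.1, 0.5, -3.5]
grip_width: 0.375
p [0.517  0.2126 0.1346] dcm [ 0.12  0.   -0.22] rot [0.01 0.03 0.  ] F [ 0.1  0.5 -3.5] w 0.3749715024443619 t 10.8
flange height mm 10.510470338224192 lateral EX,EY mm 0.05498785119299887 -0.10223388740843875 tilt 0.14221896110333734 F ax,ex,ey -3.1 -1.7 0.6 T [ 0.08  0.94 -0.02]
```

No contact at 10.5 mm, so the lugs have gone past the tooth tops (13 mm) into the gaps. I'll keep going in small steps.

```bash
python3 -m pendant '[[[0.07,0,-0.1],[0,0,0],255],[[0,0,0],[0,0,0],255]]';python3 dk.py 7.5;python3 -m pendant '[[[0.05,0,-0.1],[0,0,0],255],[[0,0,0],[0,0,0],255]]';python3 dk.py 7.5
```

```text
clock: 11.05
position: [0.5177, 0.2128, 0.1335]
ee_rot: [0.732, -0.63, 0.204, -0.16]
ft_force: [0.0, -0.7, -3.1]
grip_width: 0.375
p [0.5177 0.2128 0.1335] dcm [ 0.07 -0.01 -0.16] rot [ 0.    0.04 -0.01] F [ 0.  -0.7 -3.1] w 0.3747170766827956 t 11.05
flange height mm 9.262556997112231 lateral EX,EY mm 0.21563134070673906 0.08234637816534035 tilt 0.1437791520636986 F ax,ex,ey -2.7 -1.5 -0.6 T [0.09 0.93 0.02]
clock: 11.3
position: [0.5182, 0.2129, 0.1326]
ee_rot: [0.732, -0.63, 0.204, -0.16]
ft_force: [-1.7, -0.4, -1.9]
grip_width: 0.372
p [0.5182 0.2129 0.1326] dcm [ 0.02 -0.03 -0.07] rot [ 0.    0.04 -0.02] F [-1.7 -0.4 -1.9] w 0.37232608324444144 t 11.3
flange height mm 8.178134871616802 lateral EX,EY mm 0.17033191061450997 0.28103289599335274 tilt 0.14524912274400845 F ax,ex,ey -0.8 -2.4 -0.3 T [ 0.02  0.96 -0.1 ]
```

Light contact starts at about 8.2 mm. I'll press gently.

```bash
python3 -m pendant '[[[0.03,0,-0.06],[0,0,0],255],[[0,0,0],[0,0,0],255]]';python3 dk.py 7.5;python3 -m pendant '[[[0.04,0,-0.07],[0,0,0],255],[[0,0,0],[0,0,0],255]]';python3 dk.py 7.5
```

```text
clock: 11.55
position: [0.5185, 0.2131, 0.1326]
ee_rot: [0.732, -0.63, 0.204, -0.16]
ft_force: [-3.5, -2.0, -0.1]
grip_width: 0.373
p [0.5185 0.2131 0.1326] dcm [-0.   -0.04 -0.06] rot [ 0.08  0.07 -0.01] F [-3.5 -2.  -0.1] w 0.37262726691392106 t 11.55
flange height mm 8.043708310978065 lateral EX,EY mm 0.3626514889593922 0.40205143129300375 tilt 0.16893205924692645 F ax,ex,ey 1.6 -3.2 -2.0 T [-0.17  1.28 -0.12]
clock: 11.8
position: [0.5185, 0.2131, 0.1325]
ee_rot: [0.732, -0.63, 0.205, -0.159]
ft_force: [-4.1, -1.4, -1.6]
grip_width: 0.372
p [0.5185 0.2131 0.1325] dcm [-0.01 -0.05 -0.06] rot [0.22 0.09 0.01] F [-4.1 -1.4 -1.6] w 0.37225976237665964 t 11.8
flange height mm 7.989105821380345 lateral EX,EY mm 0.39883703488260525 0.45881492200617185 tilt 0.2520210925545117 F ax,ex,ey 0.6 -4.3 -1.4 T [-0.21  1.42 -0.16]
```

```bash
python3 -m pendant '[[[0.03,-0.03,-0.15],[0,0,0],255],[[0,0,0],[0,0,0],255]]';python3 dk.py 7.5;python3 -m pendant '[[[0.08,-0.02,-0.2],[0,0,0],255],[[0,0,0],[0,0,0],255]]';python3 dk.py 7.5
```

```text
clock: 12.05
position: [0.5186, 0.2132, 0.1325]
ee_rot: [0.732, -0.63, 0.207, -0.158]
ft_force: [-4.9, -2.8, -1.0]
grip_width: 0.369
p [0.5186 0.2132 0.1325] dcm [-0.02 -0.06 -0.05] rot [0.39 0.16 0.02] F [-4.9 -2.8 -1. ] w 0.3686793729154301 t 12.05
flange height mm 7.896420136900634 lateral EX,EY mm 0.4205051087750038 0.5723873091725418 tilt 0.40848874321365236 F ax,ex,ey 1.5 -4.8 -2.8 T [-0.25  1.62 -0.19]
clock: 12.3
position: [0.5187, 0.2134, 0.1325]
ee_rot: [0.732, -0.629, 0.209, -0.157]
ft_force: [-6.8, -2.6, -1.4]
grip_width: 0.372
p [0.5187 0.2134 0.1325] dcm [-0.03 -0.08 -0.06] rot [0.69 0.23 0.07] F [-6.8 -2.6 -1.4] w 0.3722273893008006 t 12.3
flange height mm 7.840618278311535 lateral EX,EY mm 0.5537372719718257 0.7374238377387461 tilt 0.6857070323816631 F ax,ex,ey 2.1 -6.7 -2.5 T [-0.31  1.92 -0.29]
```

```bash
python3 -m pendant '[[[-0.03,-0.06,0],[0.7,0.2,0],255],[[0,0,0],[0,0,0],255]]';python3 dk.py 7.5;python3 - <<'E'
from h import *
c=cam('scene');save(c,f'pics/scene6.png')
cv2.imwrite('pics/c6.png',cv2.resize(c['pixels'][120:250,330:460,::-1],(600,600),interpolation=cv2.INTER_CUBIC))
E
```

```text
clock: 12.55
position: [0.5182, 0.2129, 0.1325]
ee_rot: [0.731, -0.631, 0.204, -0.16]
ft_force: [-0.8, 0.2, -2.6]
grip_width: 0.373
p [0.5182 0.2129 0.1325] dcm [ 0.02 -0.03 -0.06] rot [-0.    0.04  0.04] F [-0.8  0.2 -2.6] w 0.372811540397266 t 12.55
flange height mm 8.131291672737401 lateral EX,EY mm 0.14583347790580797 0.2580433500025709 tilt 0.1446269264858457 F ax,ex,ey -1.9 -2.0 0.3 T [0.19 0.98 0.03]
```

View pics/c6.png

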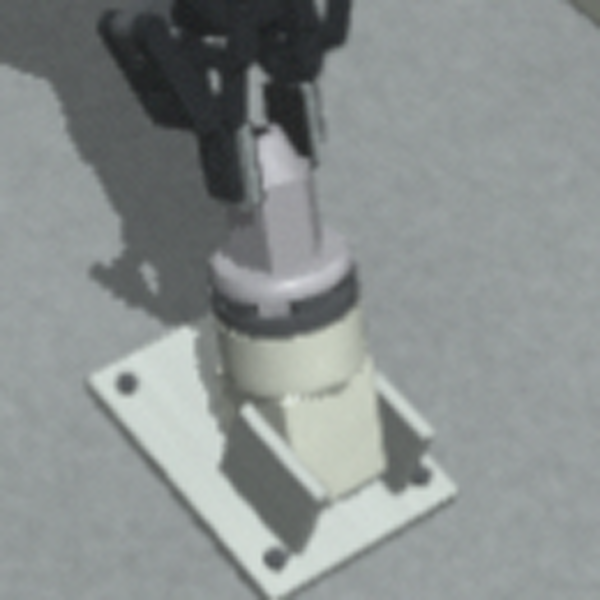

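The picture shows one lug at crop pixel (270,305) sitting in the gap between two teeth, with the flange flush over the ring. I'll release now.

```bash
python3 -m pendant '[[[0,0,0],[0,0,0],130],[[0,0,0],[0,0,0],90],[[0,0,0],[0,0,0],40],[[0,0,0],[0,0,0],0],[[0,0,0],[0,0,0],0]]';python3 dk.py 70
```

```text
clock: 13.22
position: [0.5195, 0.2133, 0.1336]
ee_rot: [0.731, -0.631, 0.204, -0.161]
ft_force: [0.5, -0.1, -0.2]
grip_width: 1.003
p [0.5195 0.2133 0.1336] dcm [-3.23  0.07  5.25] rot [-0.05  0.17  0.04] F [ 0.5 -0.1 -0.2] w 1.0028637886535543 t 13.225
flange height mm 8.423353442917023 lateral EX,EY mm 1.790628629793255 0.6574294941941949 tilt 0.21647236760569238 F ax,ex,ey -0.4 0.3 -0.1 T [ 0.02  0.47 -0.01]
```

```bash
python3 -m pendant '[[[-0.9,0,1.3],[0,0,0],0],[[-1.2,0,2.1],[0,0,0],0],[[-1.5,0,2.6],[0,0,0],0],[[-1.5,0,2.6],[0,0,0],0],[[-1,0,2],[0,0,0],0],[[0,0,0],[0,0,0],0]]';python3 dk.py 70;python3 - <<'E'
from h import *
c=cam('wrist');save(c,'pics/w7.png');np.savez('w7.npz',**c)
d=cam('scene');save(d,'pics/scene7.png')
a=d['pixels'][120:250,330:460,::-1]
cv2.imwrite('pics/c7.png',np.hstack([cv2.resize(a,(400,400)),cv2.resize(c['pixels'][130:290,200:360,::-1],(400,400))]))
E
```

```text
clock: 13.98
position: [0.4561, 0.2139, 0.2429]
ee_rot: [0.731, -0.631, 0.204, -0.162]
ft_force: [0.6, 0.1, -0.4]
grip_width: 1.001
p [0.4561 0.2139 0.2429] dcm [ 3.11  0.02 -5.69] rot [-0.19  0.21 -0.01] F [ 0.6  0.1 -0.4] w 1.001243336700942 t 13.975
flange height mm 134.781332216695 lateral EX,EY mm 1.4736835729891564 -1.641917194098181 tilt 0.3034996765644224 F ax,ex,ey -0.7 0.3 0.1 T [0.   0.57 0.03]
```

View pics/c7.png

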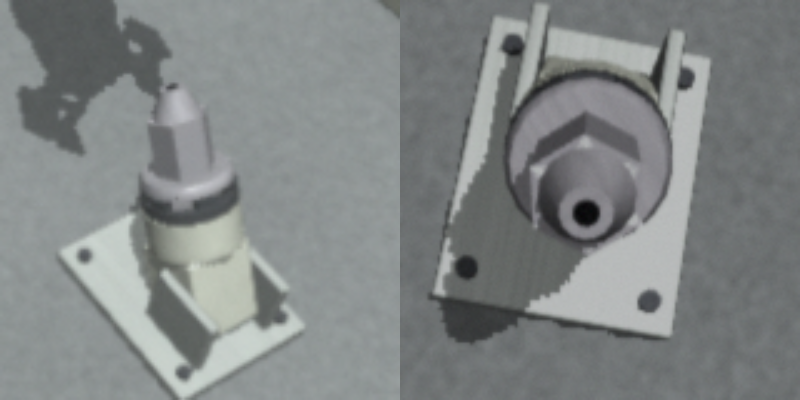

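View pics/scene7.png

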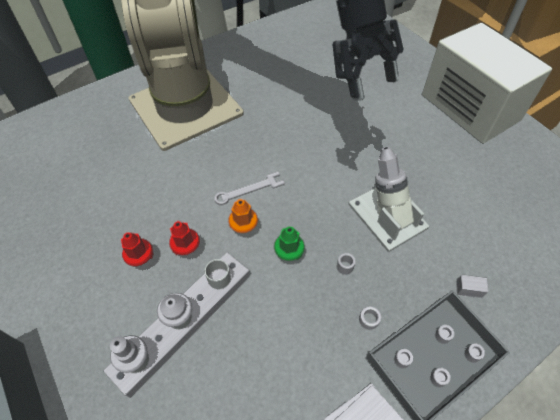

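```bash
python3 - <<'E'
from h import *
c=dict(np.load('w7.npz'));P=cloud(c);px=c['pixels'].astype(int)
AX=np.array([-.49944,.02261,.86605]);mouth=np.array([.5370,.2118,.0997])
d=P-mouth;h=d@AX;r=np.linalg.norm(d-h[...,None]*AX,axis=2)
m=(r<.034)&(h>.005)
print(np.histogram(h[m]*1000,bins=np.arange(5,80,1)))
k=P[m&(h>.011)&(h<.022)&(r>.021)]
u,s,v=np.linalg.svd(k-k.mean(0),full_matrices=False);n=v[2]*np.sign(v[2][2]);print(len(k),n,'angle to axis',np.degrees(np.arccos(n@AX)),np.median((k-mouth)@AX))
E
```

```text
(array([ 10,  15,   7,  12,   7,  14,  42, 102, 138, 415, 627, 203,  20,
         7,  13,   8,  13,   7,   8,   7,  11,   6,  13,   9,  10,   9,
         6,  10,   9,  11,   8,  10,  12,   9,   8,  12,  11,   9,   8,
        17,   9,  11,  12,  11,  11,  13,  20, 132, 294, 116,  56,  46,
        52,  51,  52,  47,  50,  49,  45,  34,  43,  51,  32,  44,  49,
       116, 203,  74,   4,   0,   0,   0,   0,   0]), array([ 5,  6,  7,  8,  9, 10, 11, 12, 13, 14, 15, 16, 17, 18, 19, 20, 21,
       22, 23, 24, 25, 26, 27, 28, 29, 30, 31, 32, 33, 34, 35, 36, 37, 38,
       39, 40, 41, 42, 43, 44, 45, 46, 47, 48, 49, 50, 51, 52, 53, 54, 55,
       56, 57, 58, 59, 60, 61, 62, 63, 64, 65, 66, 67, 68, 69, 70, 71, 72,
       73, 74, 75, 76, 77, 78, 79]))
1252 [-0.49887351  0.02173309  0.86640227] angle to axis 0.15251643853765628 0.015005448843670655
```

```bash
python3 -c "
from workcell import manip;print(manip.hand_in())"
```

```text
the job is handed in; nothing more can be done
None
```

I moved the hexagonal nozzle from the +y sleeve of the rail into the dock's leaning taper, let go of it there, and handed the job in at about 14 s. Handing in gives no verdict, so the result below rests on my own checks.

**Ring turn:** I measured it from the wrist camera's depth image instead of feeling for it, and set the nozzle's turn to match before going in. The lugs met nothing at tooth height (about 13 mm). First light contact came at about 8 mm, and the wrist force stayed below about 10 N.

**Seating:** after release the flange's top stands about 15 mm above the mouth, so its underside is at about 7 to 7.5 mm (7.5 is fully home). Its axis is about 0.15° off the bore's. While still held I read about 8 mm, roughly half a millimetre higher, which is within calibration error. Both readings are inside the 4 to 10.5 mm limit.

**Lugs and rail:** the scene picture just before release shows one lug in a gap between teeth; I did not see the other. In the last picture the short and round nozzles look untouched in the rail; I judged that by eye and did not measure it. The gripper is open and clear of everything.

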